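# Load a pair of rubber heels into the glue activator

## Task

Get the pair of rubber heels that lie among the tins and spools ready for the glue activator: lay one flat in each pocket of the steel carrier tray, then push the tray by its tab up the sloping bed under the lamp hood until it rests against the top stop and the sprung catch has come up behind it. Do not bump the hood, and leave the tins, spools and bottle where they stand.

Things in the scene. Friction and masses are not known exactly. Their poses are not given: they have to be found in the camera images.
- heel_0_center (a point): One of the pair: black rubber shoe heel, a flat block 56 mm (x) by 54 mm (y) by 12 mm thick (z), lying on the counter. The point is its centre, 6 mm up. It can be gripped across x or across y, but on one of these two axes a tin and a spool stand only about 10 mm from its sides. About 50 g. Fits either pocket, turned by any quarter.
- heel_1_center (a point): The other of the pair: black rubber shoe heel, a flat block 56 mm (x) by 54 mm (y) by 12 mm thick (z), lying on the counter. The point is its centre, 6 mm up. It can be gripped across x or across y, but on one of these two axes a tin and a spool stand only about 10 mm from its sides. About 50 g. Fits either pocket, turned by any quarter.
- tray_center (a point): Loose steel carrier tray lying on the low part of the activator's sloping bed; friction holds it there. The point is the centre of its underside; x points up the slope, y left across it, z square to it. 70 mm (x) by 136 mm (y), about 0.18 kg; lips all round and a 4 mm rib between its two pockets rise 8 mm above its underside.
- pocket_left (a point): Centre of the floor of the tray's left pocket, 2.5 mm above the tray's underside, at y = +33.5 mm of the tray; axes as the tray. Pocket 64 mm (x) by 63 mm (y) inside, lips 5.5 mm above its floor. A heel stands 6.5 mm proud of the lips. No room for a finger between two heels lying in the pockets; there is room up and down the slope from each.
- pocket_right (a point): The same for the right pocket, at y = -33.5 mm of the tray.
- tab (a point): Push tab of the tray: an upright steel flap in the middle of its low edge, 34 mm wide (y), 3 mm thick, its top 32 mm above the tray's underside. The point is on its rear (down-slope) face, 20 mm above the underside, at x = -35 mm of the tray; axes as the tray.
- top_stop (a point): Middle of the foot of the top stop's face (16 mm high) on the bed; x points up the slope (0.19 rad above level), y left, z square to the bed. Home, the tray's centre is at x = -35 mm. Bed 172 mm wide, from x = -226 mm, where its edge turns up 3 mm. Smooth nylon guides 12 mm high, 143 mm apart, run along both sides of it up to the stop, and the tray stands between them.
- catch_tip (a point): Free end of the sprung catch, a steel leaf 28 mm wide and long hinged in the middle of the bed; it stands 7 mm above the bed, 2 to 3 mm below the tray's low edge once the tray is home.
- catch (a joint): The catch's hinge: 0 with its free end up, growing as it is pressed down, about 0.28 rad when flush. The tray rides over it and presses it flush (under 1 N). When the tray touches the stop and the pusher is withdrawn, it springs up behind the tray's low edge and keeps it there.
- hood_lip (a point): Middle of the lamp hood's front lip, lower edge. Axes level: x toward the back of the machine, z up. The hood is 176 mm wide (y) and runs from the lip 143 mm back, its underside level; above the lip its front slopes back at 45 degrees to 44 mm higher. It overhangs the tab's home place by 28 mm, so a tool pointing straight down cannot follow the tray home.
- lamp_hood: White lamp hood, fixed to the activator. Origin and axes are the machine's: centre of its base on the counter, x level toward the back, z up. Base 180 mm wide, from x = -124 to 147 mm; the hood's lip is at x = 5.5 mm, z = 106 mm, its top at z = 150 mm; a column carries it at x = 109 to 147 mm. Fragile quartz tubes inside.
- polish_tin_0_center (a point): Bystander: flat polish tin with a red lid, 68 mm in diameter, 22 mm high. The point is its centre, half-way up.
- polish_tin_1_center (a point): Bystander: flat polish tin with a black lid, 68 mm in diameter, 22 mm high. The point is its centre, half-way up.
- thread_spool_0_center (a point): Bystander: spool of red thread with white rims, standing on end, 32 mm in diameter, 50 mm high. The point is its centre, half-way up.
- thread_spool_1_center (a point): Bystander: wooden spool of pale thread, standing on end, 32 mm in diameter, 50 mm high. The point is its centre, half-way up.
- care_bottle_0_center (a point): Bystander: white leather-care bottle, 52 mm in diameter, 152 mm high. The point is its centre, half-way up.
- glue_tin_center (a point): Bystander: yellow glue tin with a black cap, 62 mm in diameter, 84 mm high. The point is its centre, half-way up.
Things that resemble listed ones, but are neither listed nor needed, are in the scene too. What is shaped like the part that bears heel_1_center but brown or pink is not meant.

How it is judged:
At the end, for the whole second after the job is handed in: One heel lies flat on the floor of each pocket (centre within 7 mm along, 6 mm across of the pocket's centre); the tray lies flat on the bed, within 6 mm of its middle, its front edge within 3.5 mm of the top stop; the catch stands up behind it (under 0.08 rad) (x of heel_0_center in the frame of tray_center between -0.007 and 0.007 m and z of heel_0_center in the frame of tray_center between 0.006 and 0.011 m and angle between the z axis of each of heel_0_center, heel_1_center and the z axis of tray_center, either way round below 0.09 rad and x of heel_1_center in the frame of tray_center between -0.007 and 0.007 m and z of heel_1_center in the frame of tray_center between 0.006 and 0.011 m and ((y of heel_0_center in the frame of tray_center between 0.0275 and 0.0395 m and y of heel_1_center in the frame of tray_center between -0.0395 and -0.0275 m) or (y of heel_0_center in the frame of tray_center between -0.0395 and -0.0275 m and y of heel_1_center in the frame of tray_center between 0.0275 and 0.0395 m)) and x of tray_center in the frame of top_stop above -0.0385 m and y of tray_center in the frame of top_stop between -0.006 and 0.006 m and z of tray_center in the frame of top_stop below 0.003 m and angle between the z axis of tray_center and the z axis of top_stop, either way round below 0.05 rad and value of joint catch below 0.08 rad); the robot touches nothing.
It fails at once if the lamp hood is bumped (more than 4 N) (contact force between anything else and lamp_hood above 4 N).
It fails at once if a tin, spool or bottle that stood by is moved by more than 15 mm (distance of any of polish_tin_0_center, polish_tin_1_center, thread_spool_0_center, thread_spool_1_center, care_bottle_0_center, glue_tin_center from where it was at the start of the episode above 0.015 m).
It also fails if it takes over 70 s, if anything falls off the work surface, if the arm or the gripper's body presses on something with over 40 N, if the wrist force passes 120 N, or if a joint passes its speed limit or range.

## Robot

A 7-joint arm with a two-finger parallel gripper is mounted at the origin on a cart in front of the work surface, level with it; the furniture and walls round the work are solid. World frame = base frame: x ahead of the robot, y to its left, z up, the work surface at z = 0. Lengths are in m, angles in rad, forces in N, time in s.
With the tool pointing down it reaches from about 0.425 to 1.025 m from the base axis. Payload 3.6 kg.
Tool frame: the origin (TCP) lies at the very end of the fingers, on their centre line; the grasp point (between the pads) lies 19 mm behind it; z points along the fingers, y is the line along which they close (so a half turn about z gives the same grasp; the last joint's range is limited). The gripper opens to 85 mm and grips with 20 to 120 N. Pads are 22 mm wide; open, the fingers measure 114 mm over their backs; the gripper's body (76 mm by 85 mm) begins 54 mm behind the grasp point. The pads swing forward as they close: fully open they stand 13 mm farther back than shut.
Start: joints at [1.123, 0.591, 0.048, 1.609, -0.033, 0.943, -0.034], TCP at [0.252, -0.68, 0.231] pointing down, gripper open.
Joint ranges: [-2.69, 2.69], [-0.47, 2.24], [-1.27, 1.36], [0.19, 2.51], [-1.53, 4.68], [0.08, 2.07], [-3.09, 3.09]. Speed limits (rad/s): [2.57, 2.57, 3.14, 3.14, 3.14, 3.14, 3.14].

## Interface

Orientations are given as a 3x3 rotation matrix whose columns are the frame's x, y, z axes.
In Python, from cell import bot gives the robot as it stands. The module is installed in compiled form; this text tells all that it offers. Calls block until the motion is done:
- bot.goto(position, orientation): joint-space move of the TCP to a pose.
- bot.move_l(position, rotation=None, speed=0.15, contact_N=None): straight line of the TCP; rotation=None keeps the orientation; speed is the mean speed in m/s. With contact_N (N) it stops when the force on the tool has changed by that much, and returns True; else False.
- bot.move_joints(angles): joint-space move.
- bot.grip(opening): opening from 0.0 (shut) to 1.0 (fully open); the grip force is fixed at half the most; returns when the fingers have stopped.
- bot.wait(seconds).
- bot.solve_ik(position, orientation): joint angles nearest the present ones, or None.
- bot.get_image(name): name is "side" or "top"; returns a dict with "img" (400x640x3 uint8, red, green, blue), "K" (3x3 intrinsics, pixels), "k1" (the pictures are not rectified: a ray, as slopes to the right and down, at radius r is drawn at 1 + k1 r^2 times it, then the intrinsics apply), "rvec" (rotation vector, rad) and "tvec" (3), from world to camera coordinates, as OpenCV has them. Camera axes: x right, y down, z forward; pixel columns grow to the right and rows downward; lengths in m; the calibration is good to about 2 mm. A picture is of the moment at which its call begins. There is no depth.
A pose or a line that the arm cannot do raises bot.MotionError and nothing moves.
- bot.job_done(): hands the job in; it is judged then, once.
Trained networks look in the newest picture that a camera, given by its name, has taken for a name from the list of things; names that differ only in an ending like _2 or _b are one class to them, and where a whole thing is asked for, a point or a joint stands for the part that bears it (a point fixed in the world has none). Each returns a list of dicts, best first, with "confidence" (0 to 1); they miss things now and then, are a little off and sometimes report something else, mostly with a low value. They report only what shows in the picture. A call takes as long as a camera call. They do not tell look-alikes from the thing itself.
- bot.look_for(camera, query): "point" ([x, y, z] in m, in world coordinates, good to about 4 mm: the middle of the surface that is visible of it).
- bot.spot_point(camera, query): "point" ([x, y, z] in m, in world coordinates, good to about 4 mm: a listed point, or the origin of a listed thing).
Readings, each from a call of its own:
- bot.get_clock(): time.
- bot.get_joint_positions(): joint angles.
- bot.get_dq(): joint speeds.
- bot.get_joint_efforts(): joint torques, N m.
- bot.get_tool_pos(): TCP position.
- bot.get_tcp_rot(): TCP orientation.
- bot.get_contact_force(): force on the tool from outside, world axes, zero at the start.
- bot.get_moment(): the same for the moment, N m.
- bot.get_width(): opening from 0.0 (shut) to 1.0 (fully open).
- bot.get_finger_force(): force on a finger pad.
Only numpy, scipy, OpenCV 4.12 (cv2) and the standard library are available. Lean on these libraries where they do the work, as an engineer would, in place of code of your own. Each camera call takes 0.05 s, during which the arm holds its last target. There are 200 camera calls.

## Working session

There is one attempt and no reset: what is moved stays moved. The work goes in short steps, each a Python script; the robot and the scene stay as the last script left them, time stands still between calls to the robot, and variables do not carry over. Pictures are saved under pics/ and viewed, at most 10 in all, crops included, and the job is handed in when it is done.

```bash
mkdir -p pics; cat > h.py <<'E'
import numpy as np, cv2
from cell import bot
def snap(cam,fn):
    d=bot.get_image(cam); cv2.imwrite(fn,d["img"][:,:,::-1]); return d
def proj(d,P):
    P=np.atleast_2d(P).astype(float)
    return cv2.projectPoints(P,np.array(d["rvec"],float),np.array(d["tvec"],float),np.array(d["K"],float),np.array([d["k1"],0,0,0],float))[0][:,0]
def ray(d,uv):
    q=cv2.undistortPoints(np.array([[uv]],float),np.array(d["K"],float),np.array([d["k1"],0,0,0],float))[0,0]
    R=cv2.Rodrigues(np.array(d["rvec"],float))[0]; c=-R.T@np.array(d["tvec"],float).ravel()
    return c,R.T@np.array([q[0],q[1],1])
def atz(d,uv,z):
    c,v=ray(d,uv); return c+v*(z-c[2])/v[2]
E
python3 - <<'E'
from h import *
np.set_printoptions(precision=4,suppress=True)
for cam in ["top","side"]:
    d=snap(cam,f"pics/{cam}0.png")
    c,v=ray(d,(320,200)); print(cam,c,v)
    for q in ["heel_0_center","tray_center","pocket_left","pocket_right","tab","top_stop","catch_tip","hood_lip","lamp_hood","polish_tin_0_center","polish_tin_1_center","thread_spool_0_center","thread_spool_1_center","care_bottle_0_center","glue_tin_center"]:
        for r in bot.spot_point(cam,q)[:5]:
            p=np.array(r["point"]); print(q,p,round(r["confidence"],2),proj(d,p)[0].round())
print(bot.get_clock())
E
```

```text
top [ 0.4616 -0.1302  1.4308] [ 0.0898 -0.0091 -0.9959]
heel_0_center [ 0.4954 -0.406   0.0099] 0.78 [397. 227.]
heel_0_center [0.528  0.1151 0.0329] 0.37 [243. 219.]
tray_center [0.5622 0.1314 0.019 ] 0.72 [239. 209.]
pocket_left [0.5526 0.1595 0.0185] 0.72 [231. 212.]
pocket_right [0.5757 0.0977 0.0179] 0.55 [249. 205.]
tab [0.5274 0.1151 0.0308] 0.62 [243. 219.]
catch_tip [0.6658 0.1586 0.0487] 0.47 [229. 177.]
hood_lip [0.6419 0.1489 0.1053] 0.72 [229. 182.]
lamp_hood [ 0.6376  0.1533 -0.0031] 0.78 [234. 187.]
lamp_hood [ 0.7049 -0.2004  0.0425] 0.71 [337. 165.]
polish_tin_0_center [ 0.4358 -0.4271  0.0217] 0.73 [405. 244.]
polish_tin_1_center [ 0.4918 -0.2721  0.0106] 0.85 [358. 228.]
polish_tin_1_center [0.5724 0.0995 0.0183] 0.45 [248. 206.]
thread_spool_0_center [0.5519 0.1592 0.018 ] 0.7 [231. 212.]
thread_spool_0_center [ 0.4315 -0.4247  0.0206] 0.54 [404. 246.]
thread_spool_0_center [ 0.4916 -0.2723  0.0101] 0.49 [358. 228.]
thread_spool_1_center [ 0.5272 -0.149   0.029 ] 0.42 [322. 218.]
care_bottle_0_center [ 0.7086 -0.3551  0.0794] 0.82 [384. 161.]
care_bottle_0_center 
[... 791 characters left out ...]
.3867  0.0141] 0.36 [331. 180.]
lamp_hood [ 0.6379  0.1522 -0.0003] 0.75 [278. 288.]
lamp_hood [0.5269 0.1167 0.0332] 0.34 [328. 270.]
polish_tin_0_center [ 0.5581 -0.3853  0.013 ] 0.64 [330. 180.]
polish_tin_0_center [ 0.5069 -0.2008  0.0099] 0.36 [343. 210.]
polish_tin_1_center [ 0.4875 -0.272   0.0121] 0.84 [350. 198.]
thread_spool_0_center [ 0.4369 -0.4342  0.0191] 0.46 [366. 175.]
thread_spool_1_center [ 0.5275 -0.1494  0.0243] 0.46 [335. 214.]
care_bottle_0_center [ 0.7087 -0.3475  0.0776] 0.97 [284. 165.]
care_bottle_0_center [ 0.4852 -0.2718  0.0129] 0.66 [351. 198.]
glue_tin_center [ 0.7095 -0.2037  0.041 ] 0.94 [276. 196.]
glue_tin_center [0.6673 0.1594 0.0426] 0.36 [264. 275.]
1.6
```

```bash
python3 - <<'E'
import cv2
a=cv2.imread("pics/top0.png")[130:270,200:440]
b=cv2.imread("pics/side0.png")[130:320,210:410]
cv2.imwrite("pics/a.png",cv2.resize(a,None,fx=3.33,fy=3.33,interpolation=cv2.INTER_CUBIC))
cv2.imwrite("pics/b.png",cv2.resize(b,None,fx=3.1,fy=3.1,interpolation=cv2.INTER_CUBIC))
E
```

```text
(no output)
```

View pics/a.png

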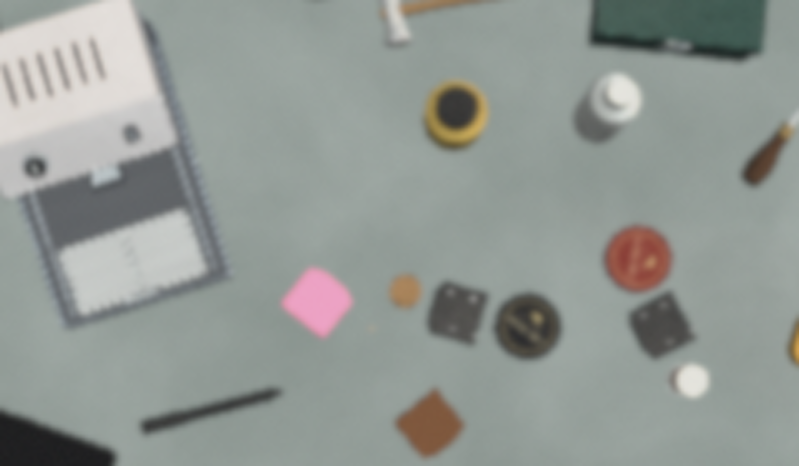

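View pics/b.png

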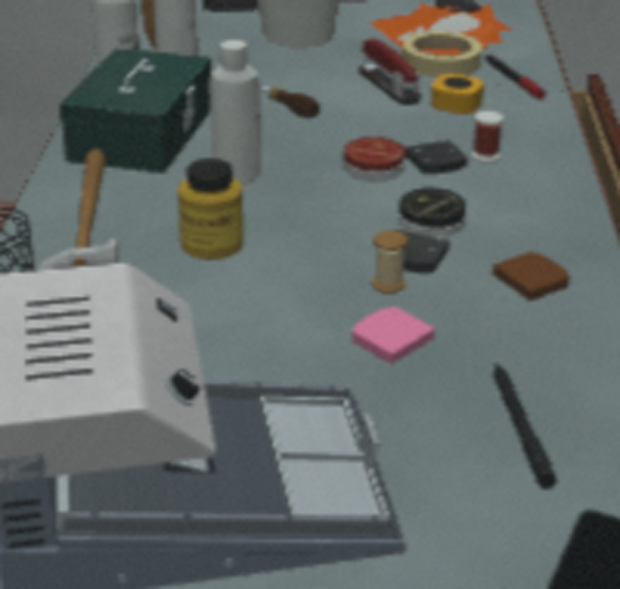

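The top crop shows the two black heels at px (337,223), between the pale spool and the black tin, and (398.5,227), between the red tin and the red spool. The pink and brown squares are decoys. The tray is at px (239,209), with the tab at its low edge and the hood above. Next I measure the heel rectangles and fit the machine frame.

```bash
cat > m.py <<'E'
from h import *
np.set_printoptions(precision=4,suppress=True)
d=bot.get_image("top"); img=d["img"].astype(int)
for u,v in [(337.2,223.4),(398.5,227.3)]:
    x0,y0=int(u)-13,int(v)-13
    c=cv2.resize(img[y0:y0+27,x0:x0+27].astype(np.uint8),None,fx=8,fy=8,interpolation=cv2.INTER_CUBIC)
    m=(c.max(2)<98).astype(np.uint8)
    m=cv2.morphologyEx(m,cv2.MORPH_CLOSE,np.ones((25,25)))
    m=cv2.morphologyEx(m,cv2.MORPH_OPEN,np.ones((45,45)))
    n,l,s,ce=cv2.connectedComponentsWithStats(m); k=l[108,108]
    ct=max(cv2.findContours((l==k).astype(np.uint8),0,cv2.CHAIN_APPROX_NONE)[0],key=len)[:,0]
    P=np.array([atz(d,((a+.5)/8-.5+x0,(b+.5)/8-.5+y0),.010)[:2]*1000 for a,b in ct],np.float32)
    print("heel",cv2.minAreaRect(P),P.mean(0),k)
def dirs(a,b,z):
    p,q=atz(d,a,z),atz(d,b,z); v=p-q; print(p,q,np.linalg.norm(v),"yaw",np.arctan2(-v[0],v[1]))
dirs((221,227.9),(269.1,213.2),.015); dirs((200,188.6),(252.6,174.4),.106)
# fit machine planar pose from spot points (averages)
M=np.array([[0,0],[5.5,0],[102,0],[-79,0],[-73,33.5],[-85+12,-33.5],[-117,0]])/1000
E
python3 m.py; python3 - <<'E'
import cv2
a=cv2.imread("pics/top0.png")[150:240,190:290]
cv2.imwrite("pics/c.png",cv2.resize(a,None,fx=6.5,fy=6.5,interpolation=cv2.INTER_CUBIC))
E
```

```text
heel ((509.5426025390625, -198.15672302246094), (49.31755065917969, 49.304752349853516), 89.08045196533203) [ 509.5967 -198.2027] 1
heel ((492.782470703125, -406.7597961425781), (51.930259704589844, 50.98739242553711), 23.988462448120117) [ 492.7964 -407.256 ] 1
[0.4981 0.193  0.015 ] [0.5461 0.03   0.015 ] 0.1699459124323839 yaw 0.2868475213325503
[0.6217 0.2405 0.106 ] [0.6656 0.0723 0.106 ] 0.17377103931849897 yaw 0.2549907311450934
```

View pics/c.png

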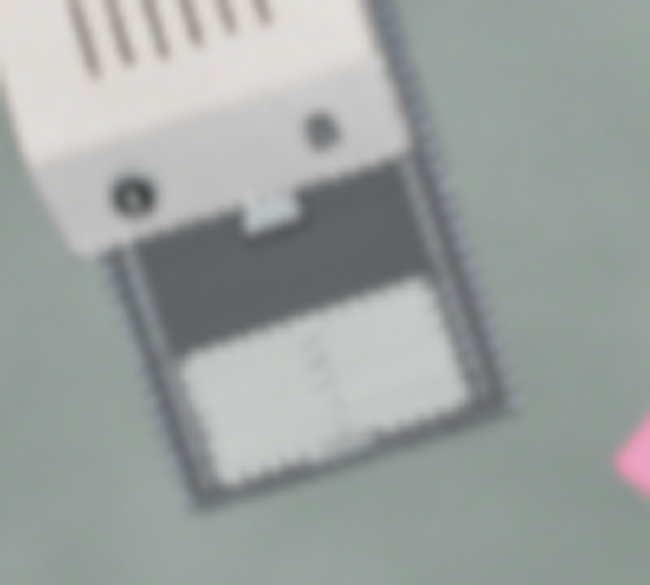

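The close crop shows tray corners at about px (217.7,204), (255.8,192.8), (262.6,211.8) and (224,225), with the tab against the low edge and the catch near px (232,182). Now a joint least-squares fit of the machine and tray, plus a template fit of the heels.

```bash
cat > fit.py <<'E'
from h import *
from scipy.optimize import least_squares, minimize
np.set_printoptions(precision=4,suppress=True)
d=bot.get_image("top"); g=d["img"].astype(np.float32).mean(2)
# heels: rectified patch at z=.011, 0.5mm/px
for cx,cy,yaws in [(.5095,-.198,.25),(.4928,-.407,.5)]:
    a=np.arange(-.045,.0451,.0005); X,Y=np.meshgrid(a,a)
    uv=proj(d,np.c_[cx+X.ravel(),cy+Y.ravel(),np.full(X.size,.011)]).astype(np.float32)
    I=cv2.remap(g,uv[:,0].reshape(X.shape),uv[:,1].reshape(X.shape),cv2.INTER_CUBIC)
    w=(X**2+Y**2<.042**2); I=np.clip(I,40,120)
    def cost(p):
        c,s=np.cos(p[2]),np.sin(p[2]); x=(X-p[0])*c+(Y-p[1])*s; y=-(X-p[0])*s+(Y-p[1])*c
        sg=.0018; S=lambda t,h:1/(1+np.exp(-(h-abs(t))/sg))
        # score: inside dark, ring outside bright
        T=S(x,.0275)*S(y,.0275); R=S(x,.031)*S(y,.031)-T
        return (I*T*w).sum()/(T*w).sum()-(I*R*w).sum()/(R*w).sum()
    best=min((minimize(cost,[0,0,y],method="Nelder-Mead",options=dict(initial_simplex=[[0,0,y],[.004,0,y],[0,.004,y],[0,0,y+.15]])) for y in np.arange(0,1.5,.25)),key=lambda r:r.fun)
    print("heel",cx+best.x[0],cy+best.x[1],best.x[2]%(np.pi/2),best.fun)
# machine
th=.19
def world(p,m): # machine->world
    c,s=np.cos(p[2]),np.sin(p[2]); m=np.atleast_2d(m)
    return np.c_[p[0]+m[:,0]*c-m[:,1]*s,p[1]+m[:,0]*s+m[:,1]*c,m[:,2]]
def bed(p,b): # top_stop frame->world
    b=np.atleast_2d(b)
    return world(p,np.c_[p[3]+b[:,0]*np.cos(th)-b[:,2]*np.sin(th),b[:,1],p[4]+b[:,0]*np.sin(th)+b[:,2]*np.cos(th)])
def tray(p,t):
    t=np.atleast_2d(t); c,s=np.cos(p[7]),np.sin(p[7])
    return bed(p,np.c_[p[5]+t[:,0]*c-t[:,1]*s,p[6]+t[:,0]*s+t[:,1]*c,t[:,2]])
px=lambda L:np.array(L)/6.5+[190-.42,150-.42]
hood=px([(88,255),(412,152),(35,165),(375,60)]); tc=px([(180,352),(428,278),(472,402),(222,488)])
N=dict(tray=[(.5622,.1314,.019),(.563,.1294,.0148)],pl=[(.5526,.1595,.0185),(.5472,.1586,.0224)],pr=[(.5757,.0977,.0179),(.5718,.099,.0196)],tab=[(.5274,.1151,.0308),(.5231,.1164,.0354)],stop=[(.7352,.1777,.0482)],ct=[(.6658,.1586,.0487),(.6661,.1618,.0438)],lip=[(.6419,.1489,.1053),(.641,.1511,.1087)],o=[(.6376,.1533,-.0031),(.6379,.1522,-.0003)])
def model(p): return dict(tray=tray(p,[0,0,0]),pl=tray(p,[0,.0335,.0025]),pr=tray(p,[0,-.0335,.0025]),tab=tray(p,[-.035,0,.02]),stop=bed(p,[0,0,0]),ct=bed(p,[-.0725,0,.007]),lip=world(p,[.0055,0,.106]),o=world(p,[0,0,0]))
def res(p):
    r=[]
    r.append((proj(d,world(p,[(.0055,.088,.106),(.0055,-.088,.106),(.0495,.088,.15),(.0495,-.088,.15)]))-hood).ravel()/1.)
    r.append((proj(d,tray(p,[(.035,.068,.008),(.035,-.068,.008),(-.035,-.068,.008),(-.035,.068,.008)]))-tc).ravel()/1.)
    m=model(p)
    for k in N: r.append(((np.array(N[k])-m[k])/.004).ravel()/np.sqrt(len(N[k])))
    r.append([p[6]/.003,p[7]/.04])
    return np.concatenate(r)
if __name__=="__main__":
    s=least_squares(res,[.638,.153,.27,.1,.048,-.185,0,0],loss="soft_l1"); p=s.x
    print(p,s.cost); print("px res",res(p)[:16].round(2))
    m=model(p)
    for k in N: print(k,m[k][0],((np.mean(N[k],0)-m[k][0])*1000).round(1))
    np.save("p.npy",p)
E
python3 fit.py
```

```text
heel 0.5092010088441697 -0.19813059447877207 1.2572958644597285 -25.269792783158792
heel 0.4925772158397056 -0.4068567426291403 0.46695240173212116 -29.422761823007022
[ 0.6377  0.1501  0.2924  0.1017  0.0517 -0.1817  0.0006  0.0112] 7.6936166819419425
px res [-1.72  1.04  1.17  0.54 -1.35 -0.2   0.71 -0.86 -0.28  1.12  0.15  0.04
  0.    0.6   0.09 -0.2 ]
tray [0.5641 0.1285 0.0174] [-1.5  1.9 -0.5]
pl [0.5536 0.1603 0.0197] [-3.7 -1.3  0.7]
pr [0.5736 0.0964 0.0199] [ 0.1  2.  -1.1]
tab [0.5277 0.1171 0.0304] [-2.4 -1.4  2.7]
stop [0.7351 0.1794 0.0517] [ 0.1 -1.7 -3.5]
ct [0.6657 0.1585 0.0449] [0.3 1.7 1.4]
lip [0.643  0.1517 0.106 ] [-1.6 -1.7  1. ]
o [0.6377 0.1501 0.    ] [ 0.   2.7 -1.7]
```

```bash
cat > k.py <<'E'
from h import *
p=np.load("p.npy"); th=.19
def Rz(a): c,s=np.cos(a),np.sin(a); return np.array([[c,-s,0],[s,c,0],[0,0,1]])
def Ry(a): c,s=np.cos(a),np.sin(a); return np.array([[c,0,s],[0,1,0],[-s,0,c]])
def tool(y,z): return np.c_[np.cross(y,z),y,z]
Rb=Rz(p[2])@Ry(-th); Rt=Rb@Rz(p[7])
stop=np.array([*(p[:2]+(Rz(p[2])@[p[3],0,0])[:2]),p[4]])
bedw=lambda b: stop+Rb@np.array(b,float)
tc=bedw([p[5],p[6],0]); trayw=lambda t: tc+Rt@np.array(t,float)
Z=np.array([0,0,1.])
def down(a): return tool(np.array([np.cos(a),np.sin(a),0]),-Z)
def place(sg): return tool(sg*Rt[:,0],-Rt[:,2])
def push(pitch,sg): # pitch below level, tool z in machine x
    z=Rz(p[2])@np.array([np.cos(pitch),0,-np.sin(pitch)]); return tool(sg*(Rz(p[2])[:,1]),z)
def pick(x,y,a,z=.0015):
    R=down(a); bot.goto([x,y,.12],R); bot.grip(.9); bot.move_l([x,y,.03],speed=.15)
    bot.move_l([x,y,z],speed=.05); bot.grip(0); print("width",bot.get_width(),bot.get_finger_force())
    bot.move_l([x,y,.20],speed=.15); print("lifted",bot.get_width(),bot.get_tool_pos(),bot.get_clock())
E
python3 - <<'E'
from k import *
np.set_printoptions(precision=3,suppress=True)
for n,x,y,a in [("A",.5092,-.1981,-.3135),("B",.4926,-.4069,.467+np.pi/2)]:
    for k in (0,np.pi): print(n,a-k,bot.solve_ik([x,y,.002],down(a-k)))
for s in (1,-1):
  for yy in (.0335,-.0335): print("place",s,yy,bot.solve_ik(trayw([0,yy,.004]),place(s)))
  for pi in (.45,.55,.65): print("push",s,pi,bot.solve_ik(bedw([-.09,0,.017]),push(pi,s)),bot.solve_ik(bedw([-.29,0,.03]),push(pi,s)))
E
```

```text
A -0.3135 [ 0.37   0.735 -0.114  2.128  0.267  0.292 -0.284]
A -3.455092653589793 [ 0.013  0.781  0.389  2.143 -0.831  0.37  -2.363]
B 2.0377963267948966 [ 0.192  0.919  0.659  1.94  -0.962  0.636 -2.757]
B -1.1037963267948965 [ 0.611  0.792  0.012  1.921 -0.021  0.43  -0.465]
place 1 0.0335 [-0.122  0.713 -0.336  2.183  1.244  0.243 -1.269]
place 1 -0.0335 [-0.209  0.696 -0.041  2.179  0.204  0.078 -0.136]
push 1 0.45 [ 0.48   1.374 -1.081  2.413  2.947  1.436 -0.459] None
push 1 0.55 [ 0.463  1.281 -1.079  2.396  2.804  1.329 -0.493] None
push 1 0.65 [ 0.451  1.198 -1.077  2.369  2.665  1.207 -0.495] None
place -1 0.0335 [-0.605  0.728  0.331  2.203 -1.359  0.207 -1.879]
place -1 -0.0335 [-0.371  0.709  0.183  2.186 -1.11   0.143 -1.988]
push -1 0.45 [ 0.48   1.374 -1.081  2.413  2.947  1.436  2.683] None
push -1 0.55 [ 0.463  1.281 -1.079  2.396  2.804  1.329  2.649] None
push -1 0.65 [ 0.451  1.198 -1.077  2.369  2.665  1.207  2.646] None
```

```bash
cat >> k.py <<'E'
def putdown(yy,sg,off=.0015):
    R=place(sg); bot.goto(trayw([0,yy,.09]),R); print("above",bot.get_clock(),bot.get_joint_positions())
    bot.move_l(trayw([0,yy,.025]),speed=.1)
    c=bot.move_l(trayw([0,yy,-.002]),speed=.02,contact_N=3); t=Rt.T@(np.array(bot.get_tool_pos())-tc)
    print("contact",c,"tray frame",t,bot.get_contact_force(),bot.get_clock())
E
python3 - <<'E'
from k import *
np.set_printoptions(precision=3,suppress=True)
pick(.4926,-.4069,-1.1038)
snap("side","pics/s1.png")
for s in (1,-1): print([bot.solve_ik(trayw([0,.0335,h]),place(s)) for h in (.09,.004)])
E
python3 -c "
import cv2
cv2.imwrite('pics/s1c.png',cv2.resize(cv2.imread('pics/s1.png')[60:240,260:460],None,fx=3,fy=3))"
```

```text
width 0.606227860199414 63.017438650131226
lifted 0.6084981952793401 [ 0.492 -0.406  0.199] 6.6583
[array([-0.259,  0.528, -0.148,  2.198,  0.379,  0.248, -0.437]), array([-0.265,  0.695, -0.14 ,  2.189,  0.969,  0.125, -1.016])]
[array([-0.611,  0.55 ,  0.325,  2.213, -0.65 ,  0.262, -2.567]), array([-0.463,  0.701,  0.13 ,  2.197, -0.876,  0.09 , -2.341])]
```

View pics/s1c.png

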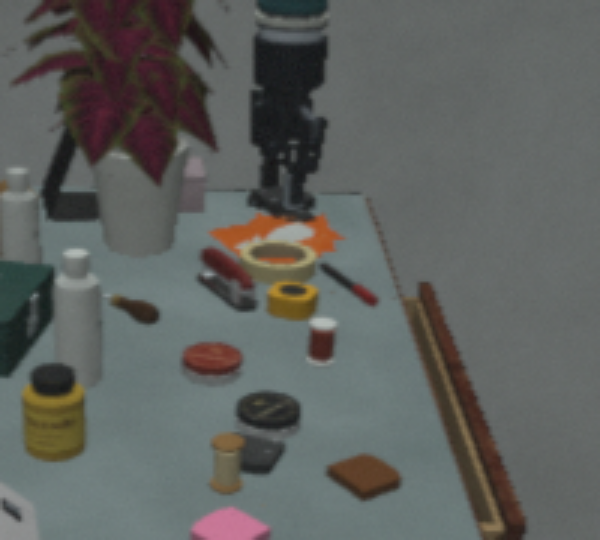

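The heel is in the gripper (about 52 mm wide between the pads) and the bystanders look undisturbed. Next it goes in the left pocket.

```bash
python3 - <<'E'
from k import *
np.set_printoptions(precision=4,suppress=True)
putdown(.0335,1)
E
```

```text
above 8.7583 [-0.2581  0.5275 -0.1464  2.1975  0.379   0.248  -0.4365]Traceback (most recent call last):
  File "<stdin>", line 3, in <module>
  File "k.py", line 22, in putdown
    c=bot.move_l(trayw([0,yy,-.002]),speed=.02,contact_N=3); t=Rt.T@(np.array(bot.get_tool_pos())-tc)
cell.MotionError: the arm cannot follow that straight line within its joint ranges
```

```bash
python3 - <<'E'
from k import *
np.set_printoptions(precision=4,suppress=True)
print(bot.get_joint_positions())
for z in (-.001,.0,.001,.002,.003,.004):
    try:
        c=bot.move_l(trayw([0,.0335,z]),speed=.02,contact_N=3); break
    except bot.MotionError: print("no",z)
print(z,c,Rt.T@(np.array(bot.get_tool_pos())-tc),bot.get_contact_force(),bot.get_joint_positions(),bot.get_clock())
snap("side","pics/s2.png"); d=snap("top","pics/t2.png")
a=cv2.imread("pics/s2.png")[180:330,230:400]; b=cv2.imread("pics/t2.png")[150:240,190:290]
cv2.imwrite("pics/s2c.png",np.hstack([cv2.resize(a,(480,424)),cv2.resize(b,(320,288)) if 0 else cv2.resize(b,(320,424))]))
E
```

```text
[-0.3299  0.6518 -0.0527  2.197   0.4224  0.1134 -0.4808]
no -0.001
no 0.0
no 0.001
no 0.002
no 0.003
no 0.004Traceback (most recent call last):
  File "<stdin>", line 8, in <module>
NameError: name 'c' is not defined. Did you mean: 'tc'?
```

```bash
cat > pl.py <<'E'
from k import *
np.set_printoptions(precision=4,suppress=True)
def descend(yy,sg,seed,xx=0.):
    seed=np.array(seed); seed[1]-=.2
    bot.move_joints(seed); print("seed tcp tray",Rt.T@(np.array(bot.get_tool_pos())-tc))
    R=place(sg); bot.goto(trayw([xx,yy,.04]),R); print("q",bot.get_joint_positions())
    try: c=bot.move_l(trayw([xx,yy,-.002]),R,speed=.02,contact_N=3)
    except bot.MotionError as e: print(e); return
    print(c,Rt.T@(np.array(bot.get_tool_pos())-tc),bot.get_contact_force(),bot.get_joint_positions(),bot.get_clock())
    snap("side","pics/s2.png"); snap("top","pics/t2.png")
    a=cv2.imread("pics/s2.png")[180:330,230:400]; b=cv2.imread("pics/t2.png")[150:240,190:290]
    cv2.imwrite("pics/s2c.png",np.hstack([cv2.resize(a,(480,424)),cv2.resize(b,(320,424))]))
E
python3 - <<'E'
from pl import *
bot.move_l(trayw([0,.0335,.09]),speed=.2)
descend(.0335,1,[-0.122,0.713,-0.336,2.183,1.244,0.243,-1.269])
E
```

```text
seed tcp tray [0.0628 0.0254 0.1113]
q [-0.0669  0.6537 -0.4109  2.1879  1.0717  0.298  -1.0997]
True [-0.0001  0.0337  0.0096] [-1.1345 -0.2352  5.0597] [-0.1437  0.6984 -0.3069  2.1854  1.1781  0.2264 -1.2077] 12.7333
```

View pics/s2c.png

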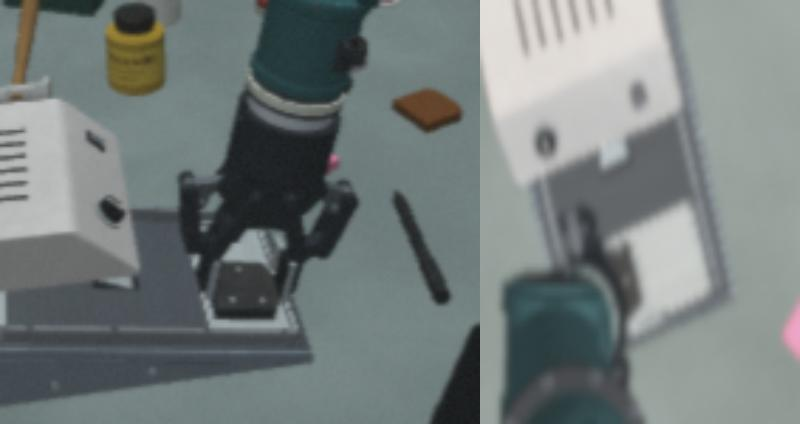

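The side view shows the heel between the fingers, apparently tilted with its outer edge low, and contact came about 5 mm high. I'll compare its visible edges with the predicted ones before releasing.

```bash
python3 - <<'E'
from k import *
np.set_printoptions(precision=1,suppress=True)
d=bot.get_image("side"); t=bot.get_image("top")
f=lambda d,L: proj(d,[trayw(np.array(q)/1000) for q in L])
print("tray outer lip corners",f(d,[(-35,68,8),(35,68,8),(-35,68,0)]), "crop",(f(d,[(-35,68,8),(35,68,8)])-[230,180])*[2.82,2.827])
for nm,dz in (("seated",2.5),("at contact flat",8.1)):
  print(nm,"side outer bottom",(f(d,[(-27,61.5,dz),(27,61.5,dz)])-[230,180])*[2.82,2.827],"outer top",(f(d,[(-27,61.5,dz+12),(27,61.5,dz+12)])-[230,180])*[2.82,2.827],"inner top",(f(d,[(-27,5.5,dz+12),(27,5.5,dz+12)])-[230,180])*[2.82,2.827])
  print(" top inner top",(f(t,[(-27,5.5,dz+12),(27,5.5,dz+12)])-[190,150])*[3.2,4.71]+[480,0])
print("rib",(f(t,[(-35,0,8),(35,0,8)])-[190,150])*[3.2,4.71]+[480,0])
E
python3 -c "
import cv2
cv2.imwrite('pics/s2d.png',cv2.resize(cv2.imread('pics/s2.png')[255:305,290:345],None,fx=11,fy=11,interpolation=cv2.INTER_CUBIC))"
```

```text
tray outer lip corners [[333.7 295.9]
 [302.4 295.5]
 [332.9 298.7]] crop [[292.3 327.5]
 [204.  326.5]]
seated side outer bottom [[279.  327.1]
 [211.5 326.3]] outer top [[282.3 315.1]
 [214.4 314.1]] inner top [[266.5 268.1]
 [202.  266.3]]
 top inner top [[641.5 314.4]
 [624.8 242.8]]
at contact flat side outer bottom [[280.6 321.5]
 [212.8 320.6]] outer top [[283.9 309.5]
 [215.8 308.4]] inner top [[268.  262.6]
 [203.3 260.7]]
 top inner top [[640.8 315.5]
 [624.  243.6]]
rib [[649.7 321.4]
 [628.1 229. ]]
```

View pics/s2d.png

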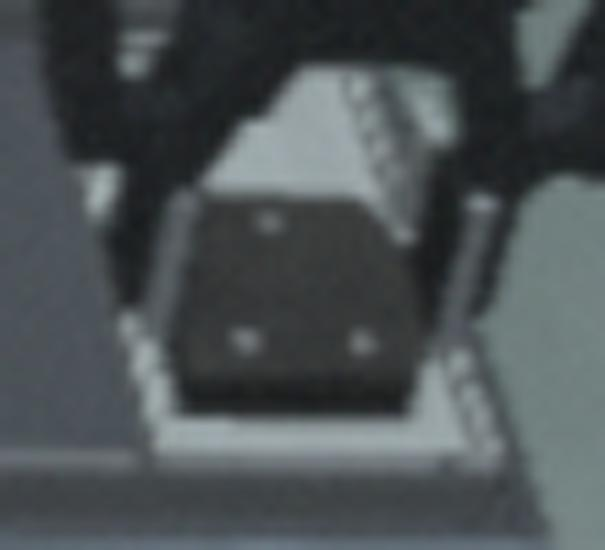

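The heel is flat but about 4 mm too far inboard, so it is resting on the rib (underside about 8 mm up). I'll lift, shift 4 mm outward and lower again.

```bash
python3 - <<'E'
from k import *
np.set_printoptions(precision=4,suppress=True)
bot.move_l(trayw([0,.0335,.018]),speed=.05)
bot.move_l(trayw([0,.0375,.018]),speed=.05); bot.wait(.2)
c=bot.move_l(trayw([0,.0375,.0015]),speed=.02,contact_N=3)
print(c,Rt.T@(np.array(bot.get_tool_pos())-tc),bot.get_contact_force(),bot.get_joint_positions(),bot.get_clock())
snap("side","pics/s3.png")
cv2.imwrite('pics/s3d.png',cv2.resize(cv2.imread('pics/s3.png')[255:305,290:345],None,fx=9,fy=9,interpolation=cv2.INTER_CUBIC))
E
```

```text
True [-0.      0.0375  0.0049] [-0.7374 -0.6743  4.7141] [-0.1624  0.7058 -0.2913  2.1838  1.1926  0.2176 -1.2303] 14.35
```

```bash
python3 - <<'E'
from k import *
np.set_printoptions(precision=4,suppress=True)
bot.grip(.82); bot.move_l(trayw([0,.0375,.10]),speed=.15)
bot.goto([.47,-.1,.2],down(-.3135))
for cam in ("side","top"):
    d=snap(cam,f"pics/{cam}4.png")
    for q in ("heel_0_center","tray_center","pocket_right"):
        for r in bot.spot_point(cam,q)[:4]:
            P=np.array(r["point"]); print(cam,q,P,round(r["confidence"],2),"tray",(Rt.T@(P-tc)))
print(bot.get_clock())
a=cv2.imread("pics/side4.png")[170:320,230:400]; b=cv2.imread("pics/top4.png")[150:240,190:290]
cv2.imwrite("pics/s4c.png",np.hstack([cv2.resize(a,(400,353),interpolation=2),cv2.resize(b,(392,353),interpolation=2)]))
E
```

```text
side heel_0_center [0.5496 0.1585 0.0252] 0.88 tray [-0.0033  0.0329  0.0087]
side tray_center [0.5611 0.1272 0.0168] 0.64 tray [-0.0033 -0.0003  0.0001]
side pocket_right [0.5728 0.0992 0.0178] 0.59 tray [-0.0003 -0.0306  0.0005]
top heel_0_center [0.5532 0.1625 0.0269] 0.79 tray [0.0016 0.0357 0.0095]
top tray_center [0.56   0.1293 0.0185] 0.84 tray [-0.0034  0.002   0.0018]
top pocket_right [0.5725 0.0962 0.0206] 0.92 tray [-0.001  -0.0333  0.0034]
16.975
```

View pics/s4c.png

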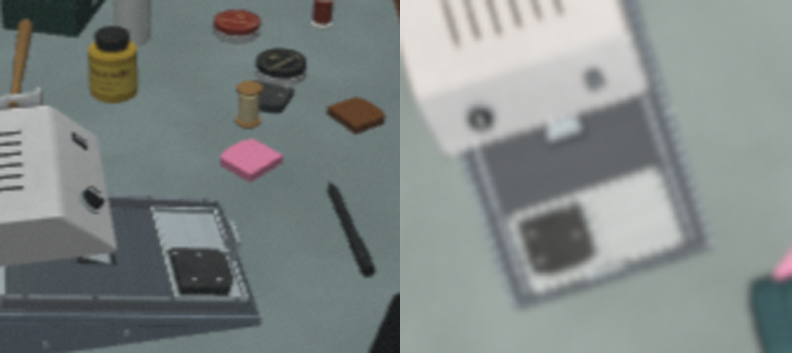

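The first heel sits flat in the left pocket (z about 9 mm in the tray frame). Now the second one.

```bash
python3 - <<'E'
from pl import *
pick(.508,-.1995,-.3135)
descend(-.0335,1,[-0.122-.09,0.703,-0.356,2.183,1.244,0.243,-1.269])
cv2.imwrite('pics/s2d.png',cv2.resize(cv2.imread('pics/s2.png')[240:300,290:345],None,fx=10,fy=10,interpolation=cv2.INTER_CUBIC))
E
```

```text
width 0.6309825204933692 62.77807831764221
lifted 0.6303188927354396 [ 0.5073 -0.1994  0.1991] 21.0833
seed tcp tray [0.0652 0.0914 0.1196]
q [ 0.0734  0.6583 -0.4249  2.1742  1.0146  0.2891 -0.9136]
True [ 0.0001 -0.0335  0.0047] [-1.2124 -0.3764  4.8401] [-0.0203  0.7099 -0.2993  2.1714  1.1197  0.2028 -1.022 ] 24.9417
```

```bash
python3 - <<'E'
from pl import *
bot.grip(.82); bot.move_l(trayw([0,-.0335,.10]),speed=.15)
R=down(.3+np.pi/2-np.pi); bot.goto(bedw([-.25,0,.16]),push(1.2,-1)) if bot.solve_ik(bedw([-.25,0,.16]),push(1.2,-1)) is not None else print("no")
bot.grip(0)
for cam in ("side",):
    d=snap(cam,f"pics/{cam}5.png")
    for r in bot.spot_point(cam,"heel_0_center")[:4]:
        P=np.array(r["point"]); print(cam,P,round(r["confidence"],2),"tray",(Rt.T@(P-tc)))
np.set_printoptions(precision=2,suppress=True)
for s in (1,-1):
  for x in (-.245,-.20,-.16,-.12,-.08):
    print(s,x,[(pi,bot.solve_ik(bedw([x,0,.02]),push(pi,s))) for pi in (.5,.6,.7,.8,.95,1.1,1.3) if bot.solve_ik(bedw([x,0,.02]),push(pi,s)) is not None])
print(bot.get_clock())
a=cv2.imread("pics/side5.png")[170:320,230:400]
cv2.imwrite("pics/s5c.png",cv2.resize(a,None,fx=3.5,fy=3.5,interpolation=2))
E
```

```text
side [0.5509 0.1612 0.0271] 0.64 tray [-0.0009  0.0351  0.0102]
1 -0.245 [(1.1, array([-0.2 ,  0.72, -0.14,  2.5 ,  2.97,  0.56, -1.4 ])), (1.3, array([-0.2 ,  0.67, -0.14,  2.38,  2.66,  0.19, -1.09]))]
1 -0.2 [(0.95, array([-0.06,  0.77, -0.33,  2.49,  2.86,  0.75, -1.24])), (1.1, array([-0.2 ,  0.7 , -0.14,  2.41,  2.94,  0.44, -1.36])), (1.3, array([-0.34,  0.66,  0.05,  2.29,  3.48,  0.08, -1.92]))]
1 -0.16 [(0.8, array([-0.06,  0.83, -0.33,  2.48,  2.94,  0.93, -1.27])), (0.95, array([-0.2 ,  0.74, -0.14,  2.41,  3.  ,  0.63, -1.41])), (1.1, array([-0.2 ,  0.69, -0.14,  2.32,  2.89,  0.35, -1.3 ])), (1.3, array([ 0.42,  0.95, -1.07,  2.17,  1.58,  0.79,  0.17]))]
1 -0.12 [(0.5, array([ 0.09,  1.05, -0.51,  2.48,  3.02,  1.4 , -1.11])), (0.6, array([-0.06,  0.93, -0.33,  2.47,  3.02,  1.21, -1.29])), (0.7, array([-0.06,  0.86, -0.33,  2.43,  2.97,  1.02, -1.28])), (0.8, array([-0.06,  0.8 , -0.33,  2.39,  2.92,  0.83, -1.25])), (0.95, array([-0.2 ,  0.72, -0.14,  2.33,  2.98,  0.53, -1.39])), (1.1, array([-0.2 ,  0.69, -0.14,  2.24,  2.81,  0.26, -1.22])), (1.3, array([-0.94,  0
[... 1362 characters left out ...]
,  2.42,  3.53,  0.97,  0.96])), (0.95, array([-0.68,  0.81,  0.52,  2.35,  3.64,  0.66,  0.94])), (1.1, array([-0.56,  0.72,  0.36,  2.25,  3.79,  0.35,  0.85])), (1.3, array([-1.01,  1.11,  1.18,  2.14,  4.62,  0.96, -0.12]))]
-1 -0.08 [(0.5, array([-0.74,  1.11,  0.6 ,  2.44,  3.27,  1.39,  1.01])), (0.6, array([-0.75,  1.04,  0.63,  2.42,  3.37,  1.22,  0.99])), (0.7, array([-0.75,  0.97,  0.64,  2.38,  3.46,  1.05,  0.96])), (0.8, array([-0.73,  0.9 ,  0.6 ,  2.34,  3.55,  0.86,  0.94])), (0.95, array([-0.64,  0.79,  0.48,  2.26,  3.67,  0.56,  0.91])), (1.1, array([-0.5 ,  0.71,  0.28,  2.16,  3.85,  0.25,  0.8 ])), (1.3, array([ 0.39,  0.98, -1.08,  1.99,  1.44,  0.82, -2.78]))]
29.95
```

View pics/s5c.png

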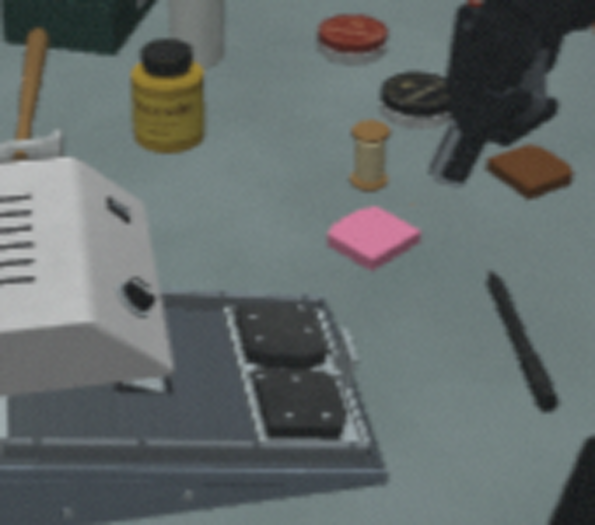

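Both heels lie flat in their pockets. Now the push: the tool starts steep at the low end and pitches down gradually as it nears the hood.

```bash
python3 - <<'E'
from pl import *
bot.goto(bedw([-.255,0,.12]),push(1.25,1))
bot.move_l(bedw([-.25,0,.04]),push(1.25,1),speed=.15)
bot.move_l(bedw([-.245,0,.018]),push(1.2,1),speed=.08)
print(bot.get_joint_positions(),bot.get_contact_force(),bot.get_clock())
try:
    for x,pi in ((-.20,1.05),(-.15,.9),(-.105,.75)):
        print(x,bot.move_l(bedw([x,0,.018]),push(pi,1),speed=.04,contact_N=10),Rb.T@(np.array(bot.get_tool_pos())-stop),bot.get_joint_positions(),bot.get_contact_force(),bot.get_clock())
except bot.MotionError as e: print(e)
d=snap("side","pics/side6.png")
cv2.imwrite("pics/s6c.png",cv2.resize(d["img"][170:320,230:400,::-1],None,fx=3.5,fy=3.5,interpolation=2))
E
```

```text
[ 0.1777  0.7716 -0.6529  2.4265  2.2294  0.538  -0.5933] [ 0.0944  0.1103 -0.0959] 33.3583
-0.2 False [-0.1998 -0.0001  0.0181] [ 0.235   0.833  -0.7359  2.4191  2.3882  0.6977 -0.6858] [-0.1007 -0.7764 -0.6605] 34.6333
-0.15 False [-0.1499 -0.      0.0181] [ 0.265   0.8966 -0.7804  2.3944  2.5279  0.8393 -0.74  ] [-0.3916  0.5308 -1.2714] 36.0333
-0.105 False [-0.1048 -0.      0.0182] [ 0.2816  0.9683 -0.8037  2.369   2.6687  0.9835 -0.7772] [-0.8391 -0.4892 -0.5455] 37.3083
```

View pics/s6c.png

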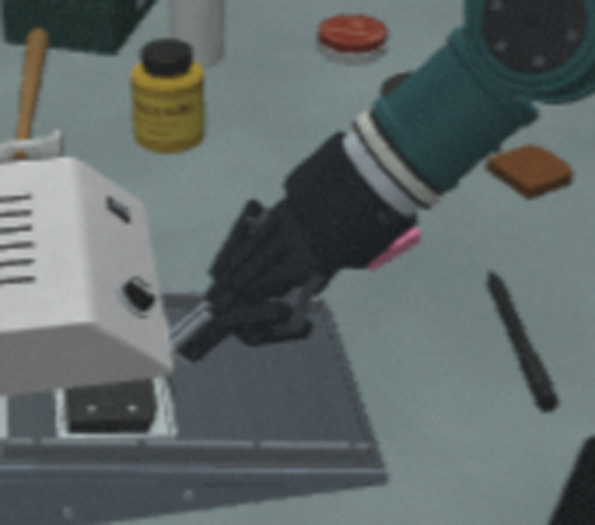

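The tray has slid up with the heels still seated, and the tool is clear of the hood. I'll finish slowly until it meets the stop, then withdraw.

```bash
python3 - <<'E'
from pl import *
c=bot.move_l(bedw([-.062,0,.018]),push(.65,1),speed=.025,contact_N=6)
print(c,Rb.T@(np.array(bot.get_tool_pos())-stop),bot.get_contact_force(),bot.get_clock())
bot.wait(.2)
bot.move_l(bedw([-.13,0,.022]),push(.75,1),speed=.05)
bot.move_l(bedw([-.20,0,.08]),push(1.1,1),speed=.1)
bot.goto([.45,-.1,.2],down(-.3135))
for cam in ("side","top"):
    d=snap(cam,f"pics/{cam}7.png")
    for q in ("tab","catch_tip","tray_center"):
        for r in bot.spot_point(cam,q)[:2]:
            P=np.array(r["point"]); print(cam,q,round(r["confidence"],2),"bed",(Rb.T@(P-stop)))
print(bot.get_clock())
a=cv2.imread("pics/side7.png")[225:310,215:345]
cv2.imwrite("pics/s7c.png",cv2.resize(a,None,fx=6,fy=6,interpolation=2))
E
```

```text
True [-0.0768 -0.0001  0.0166] [ 0.1286  0.9081 -1.0958] 38.5
side tab 0.58 bed [-0.0684  0.0013  0.022 ]
side catch_tip 0.4 bed [-0.0722  0.0007  0.0083]
side tray_center 0.7 bed [-0.0326  0.0025 -0.0018]
top tab 0.52 bed [-0.334  -0.4888  0.0193]
top catch_tip 0.58 bed [-0.0723 -0.0001  0.0083]
42.9667
```

View pics/s7c.png

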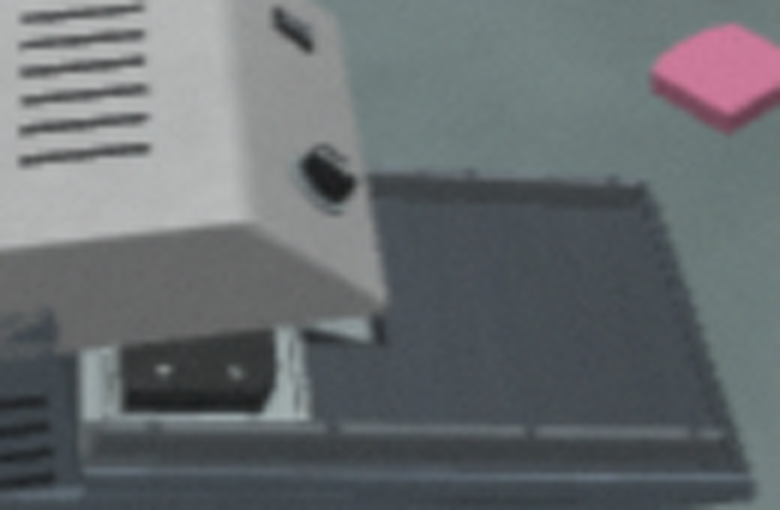

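The tray is against the stop and the catch leaf shows bright and raised behind its low edge, at crop (345,328). Its tip reads about 8 mm above the bed, and the visible heel is centred in its pocket. Handing in.

```bash
python3 -c "
from cell import bot
print(bot.job_done())"
```

```text
the job is handed in; nothing more can be done
None
```

I handed the job in at about 43 s of the 70 s limit, and no verdict came back: both heels were seen flat in their pockets before the push, the tray appears to be home against the top stop with the catch up behind it, and I saw no contact with the hood and no displaced tins, spools or bottle.

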